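# Stack the drying crate

### The job

Take the wide board out of the slotted rack and lay it flat on the bench so that you can take it again across its width, then lay it and the narrow batten side by side in the drying crate, flat and centred across the two bearers, with a finger's gap for air between them. Lay the long slat crosswise on top of both, level and in the middle of the crate. Leave everything else on the bench where it is.

Things in the scene. Friction and masses are not known exactly. Their poses are not given: they have to be found in the camera images.
- board: the wide board: plain brown wood, 160 x 60 x 22 mm, 0.15 kg, standing on its long edge in an outer slot of the rack, lower edge 12 mm and upper edge 72 mm above the bench. Origin at its centre; x along its length, y through its thickness, z along its 60 mm width (up at the start). Stood on edge on the bench it stays up; a push near the top tips it flat (y axis then vertical)
- batten: the narrow batten: the same wood, 160 x 36 x 22 mm, lying flat on the bench. Origin at its centre (11 mm above the bench); x along its length, y across its 36 mm width, z through its 22 mm thickness
- slat: the long slat: the same wood, 170 x 44 x 16 mm, 0.08 kg, lying flat on the bench. Origin at its centre (8 mm above the bench); x along its length, y across its 44 mm width, z through its 16 mm thickness
- crate: drying crate, fixed, low, slatted: outside 202 x 212 mm (x, y), inside 190 x 200, rim 57 mm high, 14 mm square posts in the inner corners. Origin on the bench under its centre, z up. On its 8 mm floor two fixed bearers run along y (22 wide, 18 high, 170 long) at x = -55 and 55 mm, tops 26 mm above the bench. Boards go along x, e.g. at y = 40 and -48 mm to leave finger room; the slat along y
- bearer_near (a point): middle of the top of one bearer (crate x = -55 mm), 26 mm above the bench
- bearer_far (a point): middle of the top of the other bearer (crate x = +55 mm), 26 mm above the bench
- rack: slotted plywood rack, fixed, 130 x 156 mm, base 12 mm; three slots along its x at y = -45, 0, +45 mm (middle one empty), 27 mm wide between posts 46 mm high; the posts stand at x = -42 and +42 mm (16 mm thick), between them the slots are open. Origin on the bench under its centre. The bench on the robot's side of the rack, as far as the crate, is clear for laying a board down
- offcut: bystander: a shorter, taller board 110 x 22 x 70 mm standing on edge in the other outer slot of the rack, top at 82 mm. Origin at its centre, axes as the wide board's
- stub: bystander: a short stub of the same slat, 75 x 44 x 16 mm, lying flat on the bench. Origin at its centre, x along it. The stub, the slat and the batten may change places
- square: bystander: try square, dark wood stock 105 mm long and 18 mm thick with a 150 mm steel blade, lying beyond the crate on the right. Origin under the stock's middle
- glue: bystander: white glue bottle with an orange cap, 54 mm thick, 125 mm tall, beyond the crate. Origin under its centre
- mallet: bystander: black dead-blow mallet with a yellow neck, head 105 x 60 mm, 240 mm long, lying beyond the rack on the left. Origin under the head's centre
- tape: bystander: yellow tape measure, 72 x 40 x 62 mm, in front of the robot to the right. Origin under its centre

How it is judged:
On the way, in this order (a step that is already met when the one before it is completed fails the run):
1. the wide board lies flat on the bench, let go (height (world z) of board below 0.017 m and (angle between board's own y axis and vertical below 0.1 rad or angle between board's own y axis and vertical above 3.04 rad) and contact force between the fingers and board below 0.1 N), for 0.2 s.
2. the wide board and the batten lie flat side by side on both bearers, with a gap between, let go (z of board in the frame of crate between 0.031 and 0.043 m and x of board in the frame of crate between -0.02 and 0.02 m and y of board in the frame of crate between -0.085 and 0.085 m and angle between the y axis of board and the z axis of crate, either way round below 0.08 rad and angle between the x axis of each of board, batten and the x axis of crate, either way round below 0.12 rad and z of batten in the frame of crate between 0.031 and 0.043 m and x of batten in the frame of crate between -0.02 and 0.02 m and y of batten in the frame of crate between -0.085 and 0.085 m and angle between the z axis of batten and the z axis of crate, either way round below 0.08 rad and horizontal distance between board and batten above 0.054 m and contact force between board and batten below 0.05 N and contact force between the fingers and board below 0.1 N and contact force between the fingers and batten below 0.1 N), for 0.2 s.
At the end, for the whole second after the job is handed in: Board and batten lie flat across both bearers (centred to 20 mm lengthwise, 0.12 rad), not touching, centres 54 mm or more apart; the slat lies level on both, crosswise (0.12 rad), within 20 mm of the crate's middle; heights to 6 mm, all at rest; bystanders within 40 mm of their places (z of board in the frame of crate between 0.031 and 0.043 m and x of board in the frame of crate between -0.02 and 0.02 m and y of board in the frame of crate between -0.085 and 0.085 m and angle between the y axis of board and the z axis of crate, either way round below 0.08 rad and angle between the x axis of each of board, batten and the x axis of crate, either way round below 0.12 rad and z of batten in the frame of crate between 0.031 and 0.043 m and x of batten in the frame of crate between -0.02 and 0.02 m and y of batten in the frame of crate between -0.085 and 0.085 m and angle between the z axis of each of batten, slat and the z axis of crate, either way round below 0.08 rad and horizontal distance between board and batten above 0.054 m and contact force between board and batten below 0.05 N and z of slat in the frame of crate between 0.05 and 0.062 m and x of slat in the frame of crate between -0.02 and 0.02 m and y of slat in the frame of crate between -0.02 and 0.02 m and angle between the x axis of slat and the y axis of crate, either way round below 0.12 rad and linear speed of each of board, batten, slat below 0.02 m/s).
It fails at once if a bystander (offcut in the rack, stub, square, glue bottle, mallet or tape measure) is moved more than 40 mm (distance of any of offcut, stub, square, glue, mallet, tape from where it was at the start of the episode above 0.04 m).
It also fails if it takes over 69 s, if anything falls off the work surface, if the arm or the gripper's body presses on something with over 40 N, if the wrist force passes 120 N, or if a joint passes its speed limit or range.

### The arm

A 6-joint arm with a two-finger parallel gripper is mounted at the origin on the work surface. World frame = base frame: x ahead of the robot, y to its left, z up, the work surface at z = 0. Lengths are in m, angles in rad, forces in N, time in s.
With the tool pointing down it reaches from about 0.375 to 0.975 m from the base axis. Payload 3.8 kg.
Tool frame: the origin (TCP) lies at the centre of the arm's flange, where the gripper is bolted on; the fingertips stand 173 mm ahead of it and the grasp point (between the pads) lies 155 mm ahead of it (bot.tip_reach is the distance from the TCP to the fingertips, in m); z points along the fingers, y is the line along which they close (so a half turn about z gives the same grasp; the last joint's range is limited). The gripper opens to 85 mm and grips with 20 to 120 N. Pads are 22 mm wide; open, the fingers measure 114 mm over their backs; the gripper's body (76 mm by 85 mm) begins 54 mm behind the grasp point. The pads swing forward as they close: fully open they stand 13 mm farther back than shut.
Start: joints at [-1.247, 0.264, 1.604, -0, 1.274, -0.037], TCP at [0.238, -0.632, 0.405] pointing down, gripper open.
Joint ranges: [-2.63, 2.63], [-0.94, 2.18], [0.31, 2.57], [-1.31, 4.45], [0, 2.66], [-2.55, 2.55]. Speed limits (rad/s): [2.57, 2.57, 3.14, 3.14, 3.14, 3.14].

### API

Orientations are given as a rotation vector (axis times angle).
In Python, from workcell import bot gives the robot as it stands.
- The arm moves only by the tool drive_tool, never from a script. Its arguments are lists of equal length, an entry for each row: "claw": the finger opening in mm, from 0 to 85.4; "slide": the shift along the world's x, y, z each as a share of 0.5 m, from -1 to 1, a list of three; "yaw": the turn about the world's z as a share of 180 degrees, from -1 to 1. A call has 1 to 8 rows; each row is the pose to reach, as a shift and turn from the pose commanded when the call began, turning the shorter way round; what a row does not reach only later rows make up. A row lasts 1/12 s, in which the tool goes at most 41.7 mm and 7.16 degrees, less where a joint would pass 70% of its speed; a pose out of reach is approached as far as the arm can. A call with a number of a shift or a turn outside -1 to 1 is refused whole. A call with a gripper value outside its range is refused whole. The fingers move at their own pace and stop on an object; "newtons" is the grip in N (left out, the last holds). Time passes only in rows, so rows that repeat a pose let the fingers close. It gives the time, the measured TCP pose, the force, the opening and the grip force at its end, in the units of the state.
- bot.read_state(): the state, without advancing time (a new reading comes with each control period).
- bot.read_camera(name): name is "scene" or "top" or "wrist"; returns a dict with "color" (400x640x3 uint8, red, green, blue), "depth" (400x640 float32, m along the optical axis (not along the pixel's ray), 0 where there is no reading), "mtx" (3x3 intrinsics, pixels), "eye" and "rotation" of the camera in the world. Camera axes: x right, y up, looking along -z (the intrinsics and any distortion apply to the point x, -y, -z); pixel columns grow to the right and rows downward; lengths in m; the calibration is good to about 2 mm. A picture is of the moment at which its call begins.
- bot.finish_job(): hands the job in; it is judged then, once.
The state is a dict: "time": time; "q": joint angles; "joint_vel": joint speeds; "joint_torque": joint torques, N m; "tool_pos": TCP position; "tcp_rot": TCP orientation; "wrist_force": force on the tool from outside, world axes, zero at the start; "torque": the same for the moment, N m; "width": opening from 0.0 (shut) to 1.0 (fully open); "grip_force": force on a finger pad.
Only numpy, scipy, OpenCV 4.12 (cv2) and the standard library are available. Lean on these libraries where they do the work, as an engineer would, in place of code of your own. Each camera call takes 0.05 s, during which the arm holds its last target. There are 200 camera calls.

## Working session

There is one attempt and no reset: what is moved stays moved. The work goes in short steps, Python scripts to look and compute and a tool call to move; the robot and the scene stay as the last step left them, time stands still between calls to the robot, and variables do not carry over. Pictures are saved under pics/ and viewed, at most 10 in all, crops included, and the job is handed in when it is done.

Besides the shell and the picture viewer there is one more tool, called as a command line: name --pt "numbers of a row" for each row, then --argument value for the rest. drive_tool: Moves the arm, as the interface text tells. Shift numbers are shares of 0.5 m and turn numbers shares of 180 degrees, none past 1 either way. Its arguments: {"type":"object","properties":{"claw":{"type":"array","items":{"type":"number"}},"slide":{"type":"array","items":{"type":"array","items":{"type":"number"}}},"yaw":{"type":"array","items":{"type":"number"}},"newtons":{"type":"number"}},"required":["claw","slide","yaw"]}

```bash
mkdir -p pics; ls; cat > h.py <<'E'
import numpy as np, cv2
from workcell import bot
def cam(n):
    d=bot.read_camera(n); return d
def pts(d):
    h,w=d["depth"].shape; u,v=np.meshgrid(np.arange(w),np.arange(h))
    K=np.array(d["mtx"]); z=d["depth"]
    X=np.stack([(u-K[0,2])/K[0,0]*z,-(v-K[1,2])/K[1,1]*z,-z],-1)
    return X@np.array(d["rotation"]).T+np.array(d["eye"])
def save(d,n): cv2.imwrite(f"pics/{n}.png",d["color"][:,:,::-1])
E
python3 - <<'E'
from h import *
s=bot.read_state(); print(s)
for n in("top","scene"):
    d=cam(n); save(d,n+"0"); np.savez(n+"0.npz",**{k:np.array(v) for k,v in d.items()})
    print(n,d["mtx"],d["eye"],d["rotation"],np.array(d["rotation"]).shape)
E
```

```text
pics
{'time': 0.0, 'q': array([-1.24689288e+00,  2.64750174e-01,  1.60543984e+00, -2.01678035e-05,
        1.27366062e+00, -3.68832745e-02]), 'joint_vel': array([-0.00030207, -0.00193149,  0.00026915, -0.00214281, -0.00036394,
        0.00039136]), 'joint_torque': array([-9.40547216e-04, -5.15110803e+01, -3.67314184e+01, -2.06118693e-05,
        1.28221544e-02,  9.92074604e-06]), 'tool_pos': array([ 0.23817307, -0.63119946,  0.40332802]), 'tcp_rot': array([-3.08841712e+00, -5.63262445e-01,  5.36849997e-04]), 'wrist_force': array([-0.33880497,  0.43629855,  0.96227345]), 'torque': array([0.01126692, 0.01583982, 0.05593132]), 'grip_force': 0.0, 'width': 1.0024875795456805}
top [[491.23104162   0.         319.56843837]
 [  0.         491.23104162 202.81927294]
 [  0.           0.           1.        ]] [ 0.47846523 -0.02332477  1.21870253] [ 0.06432143 -0.06028239 -1.55276954] (3,)
scene [[380.2018355    0.         315.45126794]
 [  0.         380.2018355  198.86777786]
 [  0.           0.           1.        ]] [1.1412905  0.47670948 0.72682318] [0.47508743 0.97028181 2.1138153 ] (3,)
```

```bash
sed -i 's/X@np.array(d\["rotation"\]).T/X@cv2.Rodrigues(np.array(d["rotation"]))[0].T/' h.py
python3 - <<'E'
from h import *
d=dict(np.load("top0.npz")); P=pts(d)
print(np.nanmedian(P[...,2][d["depth"]>0]))
for v in range(50,400,100): print([tuple(P[v,u].round(3)) for u in range(50,640,180)])
E
```

```text
-0.0007674028780435549
[(np.float64(1.251), np.float64(1.11), np.float64(-0.756)), (np.float64(1.264), np.float64(0.365), np.float64(-0.757)), (np.float64(1.276), np.float64(-0.38), np.float64(-0.756)), (np.float64(1.287), np.float64(-1.121), np.float64(-0.753))]
[(np.float64(0.698), np.float64(0.662), np.float64(-0.003)), (np.float64(0.704), np.float64(0.208), np.float64(0.001)), (np.float64(0.713), np.float64(-0.244), np.float64(-0.003)), (np.float64(0.719), np.float64(-0.694), np.float64(0.003))]
[(np.float64(0.447), np.float64(0.644), np.float64(0.002)), (np.float64(0.455), np.float64(0.2), np.float64(0.0)), (np.float64(0.463), np.float64(-0.245), np.float64(-0.0)), (np.float64(0.47), np.float64(-0.689), np.float64(-0.001))]
[(np.float64(0.205), np.float64(0.632), np.float64(-0.003)), (np.float64(0.213), np.float64(0.192), np.float64(0.002)), (np.float64(0.221), np.float64(-0.245), np.float64(0.003)), (np.float64(0.228), np.float64(-0.683), np.float64(-0.001))]
```

View pics/top0.png

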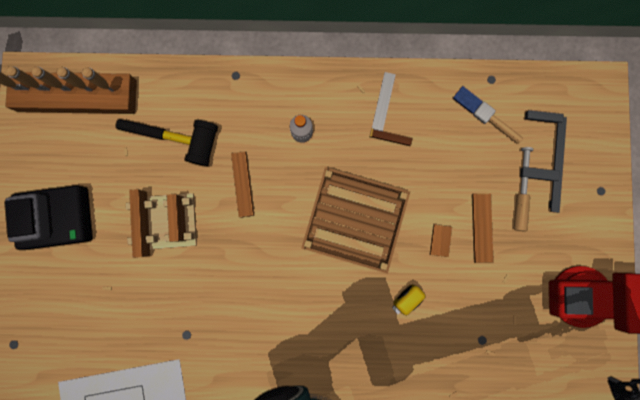

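View pics/scene0.png

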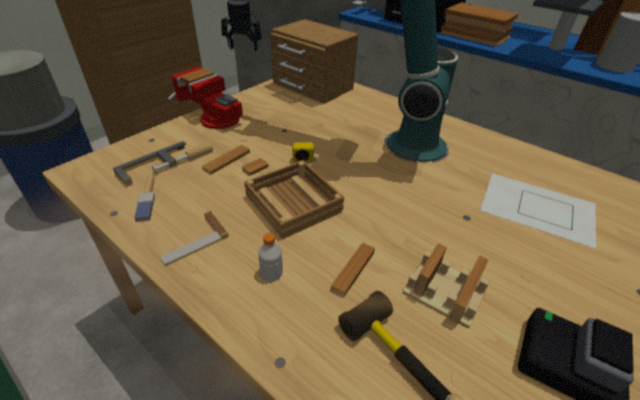

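```bash
cat >> h.py <<'E'
def rects(d,roi,zlo,zhi,lab=""):
    """min-area rects of elevated regions (z in zlo..zhi) within pixel roi u0,v0,u1,v1"""
    P=pts(d); z=P[...,2]; m=np.zeros(z.shape,np.uint8); u0,v0,u1,v1=roi
    m[v0:v1,u0:u1]=((z>zlo)&(z<zhi)&(d["depth"]>0))[v0:v1,u0:u1]
    n,L,st,_=cv2.connectedComponentsWithStats(m,connectivity=4)
    out=[]
    for i in range(1,n):
        if st[i,4]<60: continue
        q=P[L==i]; r=cv2.minAreaRect((q[:,:2]*1000).astype(np.float32))
        (cx,cy),(a,b),t=r
        if a<b: a,b,t=b,a,t-90
        out.append((cx,cy,a,b,t)); print(lab,"c %.1f %.1f size %.1f x %.1f ang %.1f z %.4f n %d"%(cx,cy,a,b,(t+90)%180-90,np.median(q[:,2]),st[i,4]))
    return out
E
python3 - <<'E'
from h import *
d=dict(np.load("top0.npz"))
rects(d,(220,140,265,225),.008,.04,"left piece")
rects(d,(425,215,458,265),.006,.04,"stub")
rects(d,(460,185,500,270),.006,.04,"right piece")
rects(d,(120,180,165,265),.055,.1,"board")
rects(d,(150,180,215,265),.06,.1,"offcut")
rects(d,(110,180,215,265),.035,.055,"posts")
rects(d,(110,180,215,265),.006,.035,"rackbase")
rects(d,(290,155,420,280),.045,.08,"crate rim")
rects(d,(290,155,420,280),.018,.035,"bearers")
big=cv2.resize(d["color"][130:290,90:520,::-1],None,fx=1.86,fy=1.86,interpolation=cv2.INTER_CUBIC); cv2.imwrite("pics/crop.png",big)
E
```

```text
left piece c 618.9 173.0 size 161.9 x 36.7 ang 8.6 z 0.0210 n 997
stub c 488.1 -317.0 size 75.8 x 44.9 ang -7.2 z 0.0148 n 579
right piece c 521.1 -419.5 size 169.6 x 46.4 ang 1.5 z 0.0147 n 1317
board c 516.1 410.5 size 159.6 x 24.5 ang 5.8 z 0.0711 n 808
offcut c 530.6 321.6 size 111.2 x 23.8 ang 5.5 z 0.0807 n 567
posts c 518.2 390.5 size 158.9 x 23.6 ang 5.8 z 0.0452 n 301
posts c 532.0 301.7 size 108.0 x 23.2 ang 5.2 z 0.0449 n 221
rackbase c 522.3 344.6 size 160.8 x 116.6 ang 4.9 z 0.0122 n 1656
crate rim c 533.9 -105.6 size 212.4 x 202.4 ang 74.7 z 0.0558 n 1128
bearers c 586.7 -119.8 size 169.6 x 22.6 ang 74.9 z 0.0249 n 642
bearers c 480.7 -90.8 size 169.6 x 22.0 ang 74.8 z 0.0251 n 637
```

View pics/crop.png

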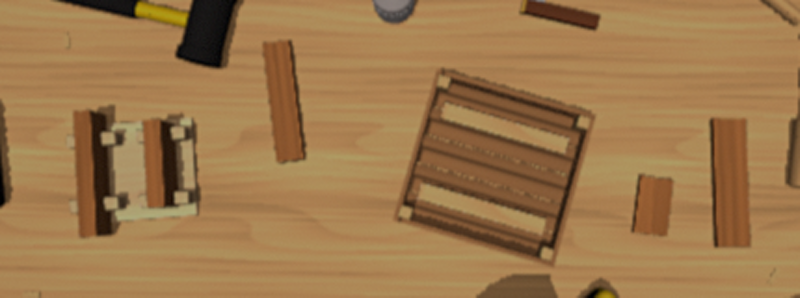

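drive_tool --claw '[60,60,60,60,60,60,60,60]' --pt "0.34 0.56 0" --pt "0.34 0.56 0" --pt "0.34 0.56 0" --pt "0.34 0.56 0" --pt "0.34 0.56 0" --pt "0.34 0.56 0" --pt "0.34 0.56 0" --pt "0.34 0.56 0" --yaw '[-0.083,-0.083,-0.083,-0.083,-0.083,-0.083,-0.083,-0.083]' --newtons 40

```text
time: 0.77
tool_pos: [0.4089, -0.3491, 0.4042]
tcp_rot: [-3.137, -0.157, 0.0]
wrist_force: [0.8, 0.3, -0.2]
width: 0.699
grip_force: 0.0
```

drive_tool --claw '[60,60,60,60,60,60,60,60]' --pt "0.1 0.64 0" --pt "0.1 0.64 0" --pt "0.1 0.64 0" --pt "0.1 0.64 0" --pt "0.1 0.64 0" --pt "0.1 0.64 0" --pt "0.1 0.64 0" --pt "0.1 0.64 0" --yaw '[0,0,0,0,0,0,0,0]'

```text
time: 1.43
tool_pos: [0.4578, -0.0288, 0.4045]
tcp_rot: [-3.137, -0.158, 0.0]
wrist_force: [0.7, -0.6, 0.6]
width: 0.704
grip_force: 0.0
```

drive_tool --claw '[60,60,60,60,60,60,60,60]' --pt "0.1 0.64 0" --pt "0.1 0.64 0" --pt "0.1 0.64 0" --pt "0.1 0.64 0" --pt "0.1 0.64 0" --pt "0.1 0.64 0" --pt "0.1 0.64 0" --pt "0.1 0.64 0" --yaw '[0,0,0,0,0,0,0,0]'

```text
time: 2.1
tool_pos: [0.5079, 0.2915, 0.4041]
tcp_rot: [-3.137, -0.159, 0.001]
wrist_force: [-0.3, -0.7, 0.1]
width: 0.708
grip_force: 0.0
```

drive_tool --claw '[60,60,60,60,60,60,60,60]' --pt "0.016 0.238 0" --pt "0.016 0.238 0" --pt "0.016 0.238 0" --pt "0.016 0.238 -0.08" --pt "0.016 0.238 -0.16" --pt "0.016 0.238 -0.24" --pt "0.016 0.238 -0.26" --pt "0.016 0.238 -0.26" --yaw '[0,0,0,0,0,0,0,0]'

```text
time: 2.77
tool_pos: [0.5142, 0.4061, 0.2692]
tcp_rot: [3.132, 0.157, -0.014]
wrist_force: [-0.6, -0.4, -0.4]
width: 0.702
grip_force: 0.0
```

```bash
python3 - <<'E'
from h import *
s=bot.read_state(); print(s["tool_pos"],bot.tip_reach)
d=cam("wrist"); save(d,"wrist1"); print(d["eye"])
E
```

```text
[0.51417875 0.40606169 0.26916315] 0.1734
[0.58143004 0.41315656 0.23876759]
```

View pics/wrist1.png

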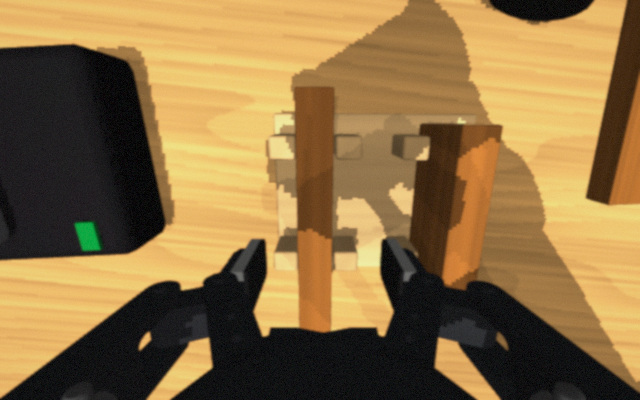

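drive_tool --claw '[60,60,60,60,10,10,10,10]' --pt "0.002 0.002 -0.06" --pt "0.002 0.002 -0.12" --pt "0.002 0.002 -0.134" --pt "0.002 0.002 -0.134" --pt "0.002 0.002 -0.134" --pt "0.002 0.002 -0.134" --pt "0.002 0.002 -0.134" --pt "0.002 0.002 -0.134" --yaw '[0,0,0,0,0,0,0,0]' --newtons 40

```text
time: 3.48
tool_pos: [0.5184, 0.4093, 0.2106]
tcp_rot: [-3.135, -0.157, -0.006]
wrist_force: [-0.2, 0.8, 5.8]
width: 0.251
grip_force: 45.6
```

drive_tool --claw '[10,10,10,10,10,10,10,10]' --pt "0 0 0.05" --pt "0 0 0.12" --pt "0 0 0.2" --pt "0 0 0.24" --pt "0 0 0.24" --pt "-0.02 -0.06 0.24" --pt "-0.04 -0.13 0.24" --pt "-0.07 -0.2 0.24" --yaw '[0,0,0,0,0,0,0,0]'

```text
time: 4.15
tool_pos: [0.4819, 0.3077, 0.327]
tcp_rot: [3.137, 0.159, -0.0]
wrist_force: [1.4, -0.9, 0.5]
width: 0.248
grip_force: 44.7
```

drive_tool --claw '[10,10,10,10,10,10,10,10]' --pt "-0.026 -0.078 0" --pt "-0.052 -0.156 0" --pt "-0.078 -0.234 0" --pt "-0.11 -0.318 0" --pt "-0.11 -0.318 0" --pt "-0.11 -0.318 -0.06" --pt "-0.11 -0.318 -0.12" --pt "-0.11 -0.318 -0.18" --yaw '[-0.01,-0.02,-0.032,-0.032,-0.032,-0.032,-0.032,-0.032]'

```text
time: 4.82
tool_pos: [0.4272, 0.1491, 0.2372]
tcp_rot: [-3.141, 0.002, -0.004]
wrist_force: [-0.2, 0.9, -1.3]
width: 0.249
grip_force: 44.7
```

drive_tool --claw '[10,10,10,10,10,10,10,10]' --pt "0 0 -0.02" --pt "0 0 -0.04" --pt "0 0 -0.055" --pt "0 0 -0.065" --pt "0 0 -0.07" --pt "0 0 -0.074" --pt "0 0 -0.074" --pt "0 0 -0.074" --yaw '[0,0,0,0,0,0,0,0]'

```text
time: 5.48
tool_pos: [0.4278, 0.1497, 0.2014]
tcp_rot: [-3.141, 0.001, -0.002]
wrist_force: [-0.0, -0.9, -1.4]
width: 0.252
grip_force: 44.6
```

```bash
python3 - <<'E'
from h import *
d=cam("scene"); s=bot.read_state(); print(s["tool_pos"],s["wrist_force"])
i=d["color"]; save(d,"sc2")
cv2.imwrite("pics/sc2c.png",cv2.resize(i[120:330,270:510,::-1],None,fx=2.8,fy=2.8))
P=pts(d); 
E
```

```text
[0.42772563 0.14964542 0.20138729] [ 0.27517061  0.11347205 -0.85638007]
```

View pics/sc2c.png

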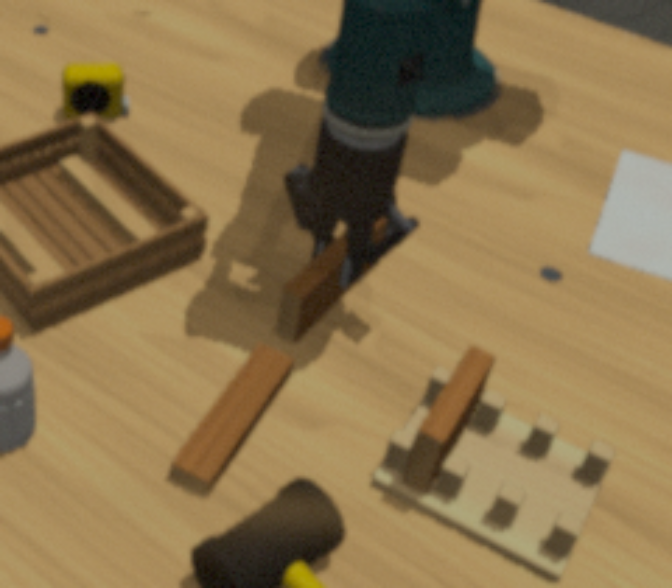

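drive_tool --claw '[10,10,10,10,50,85,85,85]' --pt "0 0 -0.003" --pt "0 0 -0.006" --pt "0 0 -0.007" --pt "0 0 -0.007" --pt "0 0 -0.007" --pt "0 0 -0.007" --pt "0 0 -0.007" --pt "0 0 -0.007" --yaw '[0,0,0,0,0,0,0,0]'

```text
time: 6.2
tool_pos: [0.4273, 0.1494, 0.1971]
tcp_rot: [3.142, -0.001, -0.0]
wrist_force: [-0.1, -0.2, -0.7]
width: 0.807
grip_force: 0.0
```

```bash
python3 - <<'E'
from h import *
d=cam("top"); s=bot.read_state(); print(s["tool_pos"],s["width"])
rects(d,(180,150,340,300),.05,.074,"b")
d=cam("wrist"); print(d["eye"]); rects(d,(0,0,640,330),.05,.09,"w")
E
```

```text
[0.42725424 0.14944332 0.19706328] 0.8881514269464348
b c 678.0 282.7 size 40.9 x 32.0 ang 90.0 z 0.0550 n 182
b c 549.3 -48.2 size 201.8 x 93.4 ang -15.2 z 0.0563 n 426
b c 487.3 149.6 size 37.5 x 22.0 ang -0.3 z 0.0589 n 122
[0.49506992 0.15001186 0.16727108]
w c 457.6 150.0 size 101.9 x 22.1 ang -0.0 z 0.0611 n 13674
w c 471.6 22.1 size 15.2 x 7.5 ang 12.6 z 0.0524 n 325
w c 437.0 197.8 size 39.1 x 22.1 ang 55.6 z 0.0822 n 4258
w c 437.1 101.5 size 39.2 x 22.1 ang -56.8 z 0.0822 n 4261
```

drive_tool --claw '[85,85,85,85,85,85,85,85]' --pt "0 -0.02 0.016" --pt "0 -0.04 0.018" --pt "0 -0.056 0.018" --pt "0 -0.068 0.018" --pt "0 -0.08 0.018" --pt "0 -0.092 0.018" --pt "0 -0.104 0.018" --pt "0 -0.116 0.018" --yaw '[0,0,0,0,0,0,0,0]'

```text
time: 6.97
tool_pos: [0.4272, 0.0908, 0.206]
tcp_rot: [3.142, -0.001, -0.0]
wrist_force: [0.1, 0.4, 0.7]
width: 0.992
grip_force: 0.0
```

drive_tool --claw '[85,85,85,85,85,85]' --pt "0 0 0" --pt "0 0 0" --pt "0 0 0.08" --pt "0 0 0.16" --pt "0 0 0.24" --pt "0 0 0.24" --yaw '[0,0,0,0,0,0]'

```text
time: 7.47
tool_pos: [0.4308, 0.0923, 0.3347]
tcp_rot: [-3.139, 0.0, -0.023]
wrist_force: [2.1, -0.5, 1.0]
width: 0.996
grip_force: 0.0
```

```bash
python3 - <<'E'
from h import *
d=cam("wrist"); save(d,"wrist3"); s=bot.read_state(); print(s["tool_pos"],s["tcp_rot"],s["width"])
rects(d,(0,0,640,400),.012,.03,"flat"); rects(d,(0,0,640,400),.035,.08,"hi")
d=cam("top"); rects(d,(200,150,335,330),.012,.03,"top")
E
```

```text
[0.42969499 0.09212594 0.33147258] [-3.13968927e+00  8.48255089e-05 -1.71355911e-02] 0.9979748524933993
flat c 574.8 165.8 size 68.6 x 36.4 ang 8.4 z 0.0228 n 3467
flat c 537.9 3.0 size 147.7 x 2.4 ang -15.3 z 0.0226 n 970
flat c 588.8 -119.6 size 170.3 x 23.4 ang 74.7 z 0.0267 n 5726
flat c 525.7 361.9 size 149.3 x 129.1 ang -84.4 z 0.0134 n 5016
flat c 511.8 -113.3 size 190.4 x 125.6 ang 67.4 z 0.0268 n 6374
flat c 509.7 406.2 size 45.3 x 16.7 ang -13.3 z 0.0129 n 372
flat c 428.2 107.4 size 159.4 x 60.2 ang -0.0 z 0.0231 n 8851
flat c 353.1 -220.0 size 80.5 x 26.7 ang -24.5 z 0.0201 n 1207
hi c 532.8 301.9 size 112.3 x 36.7 ang -1.3 z 0.0573 n 7948
hi c 505.5 -97.6 size 214.1 x 138.8 ang 74.6 z 0.0574 n 6435
hi c 482.0 382.3 size 16.6 x 16.0 ang -84.5 z 0.0455 n 363
hi c 345.7 -214.4 size 60.6 x 28.5 ang -6.7 z 0.0494 n 1544
top c 618.5 173.1 size 161.2 x 36.8 ang 8.8 z 0.0212 n 981
top c 605.5 -45.6 size 24.7 x 17.2 ang 0.3 z 0.0251 n 69
top c 496.1 -34.0 size 51.8 x 22.0 ang 73.8 z 0.0251 n 185
top c 482.3 107.0 size 59.0 x 46.3 ang -89.0 z 0.0213 n 364
```

View pics/wrist3.png

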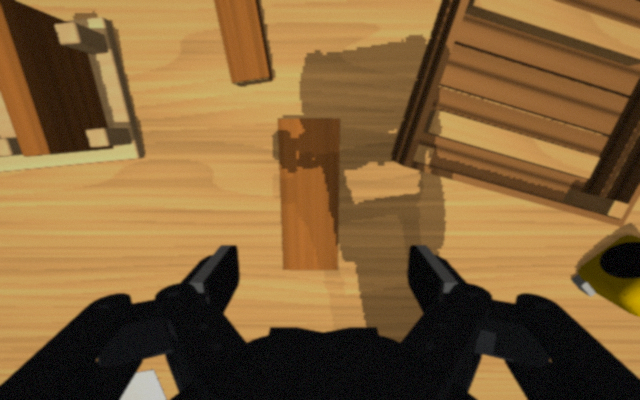

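drive_tool --claw '[85,85,85,85,85,85,85,85]' --pt "0.002 0.032 0" --pt "0.002 0.032 -0.06" --pt "0.002 0.032 -0.12" --pt "0.002 0.032 -0.18" --pt "0.002 0.032 -0.24" --pt "0.002 0.032 -0.28" --pt "0.002 0.032 -0.298" --pt "0.002 0.032 -0.298" --yaw '[0,0,0,0,0,0,0,0]'

```text
time: 8.23
tool_pos: [0.4256, 0.1071, 0.1734]
tcp_rot: [3.14, -0.0, -0.013]
wrist_force: [-0.4, 0.3, -0.2]
width: 0.994
grip_force: 0.0
```

drive_tool --claw '[40,40,40,40,40,40]' --pt "0 0 0" --pt "0 0 0" --pt "0 0 0" --pt "0 0 0" --pt "0 0 0" --pt "0 0 0" --yaw '[0,0,0,0,0,0]' --newtons 45

```text
time: 8.73
tool_pos: [0.4293, 0.1076, 0.1786]
tcp_rot: [-3.141, 0.001, -0.005]
wrist_force: [-0.1, 1.4, 6.8]
width: 0.69
grip_force: 49.8
```

drive_tool --claw '[40,40,40,40,40,40,40,40]' --pt "0 0 0.04" --pt "0 0 0.1" --pt "0 0 0.16" --pt "0.02 -0.03 0.2" --pt "0.06 -0.09 0.2" --pt "0.1 -0.15 0.2" --pt "0.14 -0.21 0.2" --pt "0.18 -0.27 0.2" --yaw '[0,0,0,-0.02,-0.04,-0.06,-0.0844,-0.0844]'

```text
time: 9.4
tool_pos: [0.5186, -0.0289, 0.2775]
tcp_rot: [-3.113, 0.42, -0.001]
wrist_force: [0.8, -0.2, -2.0]
width: 0.688
grip_force: 49.3
```

drive_tool --claw '[40,40,40,40,40,40,40]' --pt "0.03 -0.045 0" --pt "0.0515 -0.0785 0" --pt "0.0515 -0.0785 0" --pt "0.0515 -0.0785 -0.04" --pt "0.0515 -0.0785 -0.08" --pt "0.0515 -0.0785 -0.1" --pt "0.0515 -0.0785 -0.1" --yaw '[0,0,0,0,0,0,0]'

```text
time: 9.98
tool_pos: [0.5418, -0.0661, 0.224]
tcp_rot: [-3.114, 0.416, 0.011]
wrist_force: [-0.2, -0.4, -1.7]
width: 0.688
grip_force: 49.3
```

```bash
python3 - <<'E'
from h import *
d=cam("wrist"); s=bot.read_state(); print(s["tool_pos"],s["tcp_rot"],s["width"])
rects(d,(0,0,640,330),.06,.075,"board"); rects(d,(0,0,640,400),.02,.035,"bearer")
d=cam("top"); rects(d,(290,155,420,280),.060,.08,"top"); rects(d,(290,155,420,280),.045,.060,"top")
E
```

```text
[ 0.54267857 -0.06621587  0.22557034] [-3.11376374  0.41538685  0.00668429] 0.6868597042753801
board c 561.1 -70.8 size 115.9 x 86.4 ang -15.2 z 0.0682 n 30362
bearer c 552.0 -111.7 size 209.5 x 159.5 ang 74.5 z 0.0286 n 9829
bearer c 610.9 -41.0 size 21.3 x 5.8 ang -14.0 z 0.0270 n 368
bearer c 578.0 -160.9 size 85.6 x 22.0 ang 74.8 z 0.0271 n 5831
bearer c 554.3 150.7 size 47.6 x 22.7 ang -31.3 z 0.0228 n 1059
bearer c 480.7 -140.8 size 15.9 x 2.2 ang 75.0 z 0.0236 n 125
bearer c 471.9 -171.3 size 10.9 x 4.2 ang 49.1 z 0.0250 n 104
bearer c 504.7 -12.6 size 21.3 x 5.1 ang -20.5 z 0.0272 n 143
bearer c 482.1 -93.8 size 20.3 x 6.4 ang -11.9 z 0.0272 n 159
bearer c 429.4 -165.5 size 7.7 x 2.1 ang -20.8 z 0.0257 n 97
bearer c 428.4 -128.9 size 22.8 x 7.7 ang 73.5 z 0.0294 n 454
bearer c 379.1 -254.5 size 32.2 x 7.8 ang 65.9 z 0.0271 n 449
top c 487.9 -51.2 size 59.6 x 56.3 ang 75.0 z 0.0684 n 569
top c 633.3 -96.8 size 142.5 x 20.4 ang 77.4 z 0.0553 n 209
top c 514.5 -176.4 size 202.4 x 66.6 ang -15.0 z 0.0555 n 428
top c 450.7 -37.7 size 61.2 x 6.0 ang 74.7 z 0.0557 n 66
top c 434.1 -98.5 size 58.1 x 5.9 ang 74.7 z 0.0557 n 64
```

drive_tool --claw '[40,40,40,40,40,40,72,72]' --pt "0.008 -0.002 0" --pt "0.008 -0.002 -0.015" --pt "0.008 -0.002 -0.03" --pt "0.008 -0.002 -0.038" --pt "0.008 -0.002 -0.042" --pt "0.008 -0.002 -0.042" --pt "0.008 -0.002 -0.042" --pt "0.008 -0.002 -0.042" --yaw '[0,0,0,0,0,0,0,0]'

```text
time: 10.75
tool_pos: [0.5483, -0.0678, 0.2065]
tcp_rot: [3.114, -0.416, 0.001]
wrist_force: [0.1, -0.8, 0.7]
width: 0.84
grip_force: 0.0
```

drive_tool --claw '[74,74,74,74,74,74,74,74]' --pt "0 0 0" --pt "0 0 0" --pt "0 0 0.03" --pt "0 0 0.1" --pt "0 0 0.18" --pt "0 0 0.26" --pt "0 0.08 0.26" --pt "0.01 0.16 0.26" --yaw '[0,0,0,0,0,0,0,0]'

```text
time: 11.42
tool_pos: [0.5544, 0.0113, 0.3411]
tcp_rot: [-3.112, 0.423, -0.014]
wrist_force: [-0.0, -0.2, 0.0]
width: 0.868
grip_force: 0.0
```

```bash
python3 - <<'E'
from h import *
s=bot.read_state(); print(s["tool_pos"],s["tcp_rot"],s["width"])
d=cam("top"); rects(d,(300,160,410,275),.040,.052,"top")
d=cam("wrist"); rects(d,(0,0,640,400),.040,.052,"w"); rects(d,(0,0,640,400),.015,.025,"batten")
E
```

```text
[0.55435968 0.01129785 0.34112767] [-3.11222683  0.42324948 -0.0138438 ] 0.8679003580251853
top c 540.5 -79.1 size 161.5 x 37.8 ang -13.7 z 0.0470 n 733
w c 730.3 35.1 size 22.1 x 2.6 ang 75.6 z 0.0425 n 73
w c 714.3 253.6 size 104.6 x 17.8 ang -12.8 z 0.0464 n 2873
w c 533.3 -114.5 size 191.4 x 185.4 ang -15.2 z 0.0463 n 3227
w c 546.0 -67.0 size 159.1 x 60.6 ang -15.2 z 0.0491 n 10646
w c 542.2 302.4 size 101.5 x 35.0 ang 13.5 z 0.0465 n 1509
w c 483.3 4.6 size 13.0 x 1.8 ang 74.8 z 0.0470 n 65
w c 462.5 -14.4 size 31.2 x 1.5 ang 74.8 z 0.0459 n 160
w c 365.4 -225.3 size 67.2 x 13.1 ang -52.7 z 0.0463 n 795
w c 481.8 386.9 size 15.4 x 12.6 ang 3.7 z 0.0469 n 118
w c 478.1 420.4 size 16.9 x 6.7 ang -8.7 z 0.0429 n 92
batten c 732.3 31.3 size 36.3 x 7.5 ang 85.0 z 0.0207 n 147
batten c 712.5 247.4 size 104.2 x 8.2 ang -13.6 z 0.0211 n 650
batten c 621.8 -134.9 size 170.0 x 15.1 ang 72.6 z 0.0205 n 390
batten c 621.1 172.6 size 161.6 x 37.6 ang 8.5 z 0.0228 n 6081
batten c 490.9 -179.1 size 201.8 x 83.1 ang -42.1 z 0.0202 n 1625
batten c 485.8 -295.8 size 62.7 x 8.9 ang 0.2 z 0.0169 n 317
batten c 509.1 -14.3 size 26.6 x 12.4 ang -55.3 z 0.0199 n 71
batten c 482.3 -135.3 size 80.9 x 1.3 ang 75.1 z 0.0192 n 214
batten c 583.1 314.7 size 11.8 x 6.3 ang 46.3 z 0.0200 n 71
batten c 574.8 295.2 size 16.2 x 5.0 ang 12.7 z 0.0201 n 127
batten c 526.8 309.5 size 70.5 x 21.1 ang 21.4 z 0.0202 n 541
batten c 461.3 -18.2 size 32.6 x 1.6 ang 74.9 z 0.0217 n 90
batten c 364.9 -225.4 size 66.8 x 10.5 ang -51.6 z 0.0202 n 517
```

drive_tool --claw '[60,60,60,60,60,60,60,60]' --pt "0.033 0.075 0" --pt "0.066 0.15 0" --pt "0.1 0.23 0" --pt "0.134 0.32 0" --pt "0.134 0.32 -0.06" --pt "0.134 0.32 -0.12" --pt "0.134 0.32 -0.18" --pt "0.134 0.32 -0.2" --yaw '[0.033,0.066,0.1,0.132,0.132,0.132,0.132,0.132]'

```text
time: 12.18
tool_pos: [0.6177, 0.1718, 0.2307]
tcp_rot: [3.131, 0.235, -0.013]
wrist_force: [-0.4, -0.2, -0.8]
width: 0.704
grip_force: 0.0
```

```bash
python3 - <<'E'
from h import *
d=cam("wrist");s=bot.read_state(); print(s["tool_pos"],s["tcp_rot"],s["width"])
rects(d,(0,0,640,400),.015,.03,"batten")
E
```

```text
[0.6174558  0.17137364 0.23018217] [ 3.1309982   0.23432903 -0.01550352] 0.7036542349215029
batten c 701.3 250.5 size 77.1 x 4.4 ang -10.3 z 0.0262 n 694
batten c 744.6 44.2 size 50.1 x 19.0 ang 36.6 z 0.0232 n 1736
batten c 621.5 173.0 size 160.0 x 36.1 ang 8.6 z 0.0231 n 12611
batten c 613.8 -18.7 size 98.6 x 7.7 ang -15.3 z 0.0229 n 3148
batten c 583.5 313.0 size 47.5 x 13.9 ang 66.0 z 0.0229 n 1084
batten c 568.2 385.5 size 17.3 x 9.8 ang 32.1 z 0.0204 n 408
batten c 614.0 -30.2 size 21.5 x 18.0 ang -15.4 z 0.0195 n 92
batten c 542.0 311.7 size 22.7 x 2.6 ang 4.9 z 0.0232 n 391
batten c 490.0 16.7 size 19.7 x 3.9 ang -12.3 z 0.0197 n 186
```

drive_tool --claw '[60,60,60,60,20,20,20,20]' --pt "0.002 0 -0.04" --pt "0.002 0 -0.08" --pt "0.002 0 -0.105" --pt "0.002 0 -0.114" --pt "0.002 0 -0.114" --pt "0.002 0 -0.114" --pt "0.002 0 -0.114" --pt "0.002 0 -0.114" --yaw '[0,0,0,0,0,0,0,0]'

```text
time: 12.9
tool_pos: [0.6218, 0.1723, 0.1807]
tcp_rot: [-3.132, -0.234, -0.004]
wrist_force: [0.2, -0.1, -1.1]
width: 0.408
grip_force: 46.2
```

drive_tool --claw '[20,20,20,20,20,20,20,20]' --pt "0 0 0.05" --pt "0 0 0.12" --pt "-0.03 0 0.2" --pt "-0.07 -0.05 0.2" --pt "-0.1 -0.12 0.2" --pt "-0.12 -0.19 0.2" --pt "-0.14 -0.26 0.2" --pt "-0.16 -0.33 0.2" --yaw '[0,0,0,-0.033,-0.066,-0.1,-0.132,-0.132]'

```text
time: 13.57
tool_pos: [0.5402, 0.0061, 0.2802]
tcp_rot: [-3.113, 0.421, -0.003]
wrist_force: [0.2, 0.4, -0.6]
width: 0.406
grip_force: 46.3
```

drive_tool --claw '[20,20,20,20,20,20,20,20]' --pt "-0.01 -0.08 0" --pt "-0.02 -0.16 0" --pt "-0.03 -0.24 0" --pt "-0.04 -0.319 0" --pt "-0.04 -0.319 0" --pt "-0.04 -0.319 -0.05" --pt "-0.04 -0.319 -0.1" --pt "-0.04 -0.319 -0.108" --yaw '[0,0,0,0,0,0,0,0]'

```text
time: 14.23
tool_pos: [0.519, -0.1518, 0.222]
tcp_rot: [-3.112, 0.417, 0.009]
wrist_force: [-0.8, -0.1, -2.3]
width: 0.404
grip_force: 46.3
```

```bash
python3 - <<'E'
from h import *
d=cam("top");s=bot.read_state(); print(s["tool_pos"],s["tcp_rot"],s["width"])
rects(d,(290,155,420,280),.060,.08,"top")
E
```

```text
[ 0.51918526 -0.15156331  0.2224625 ] [-3.11253274  0.41635167  0.00952075] 0.4083015541477003
top c 461.3 -140.9 size 50.9 x 25.9 ang -15.6 z 0.0631 n 212
```

drive_tool --claw '[20,20,20,20,20,20,52,52]' --pt "0.004 -0.001 0" --pt "0.004 -0.001 -0.015" --pt "0.004 -0.001 -0.03" --pt "0.004 -0.001 -0.037" --pt "0.004 -0.001 -0.041" --pt "0.004 -0.001 -0.041" --pt "0.004 -0.001 -0.041" --pt "0.004 -0.001 -0.041" --yaw '[0,0,0,0,0,0,0,0]'

```text
time: 14.95
tool_pos: [0.5234, -0.1528, 0.2052]
tcp_rot: [3.114, -0.416, 0.002]
wrist_force: [-0.5, 0.2, 0.4]
width: 0.607
grip_force: 0.0
```

drive_tool --claw '[54,54,54,54,54,54,54,54]' --pt "0 0 0" --pt "0 0 0" --pt "0 0 0.03" --pt "0 0 0.1" --pt "0 0 0.18" --pt "0 0 0.26" --pt "0 -0.07 0.26" --pt "0 -0.14 0.26" --yaw '[0,0,0,0,0,0,0,0]'

```text
time: 15.62
tool_pos: [0.5246, -0.2228, 0.3391]
tcp_rot: [3.112, -0.41, 0.012]
wrist_force: [-0.2, -0.4, -0.3]
width: 0.63
grip_force: 0.0
```

```bash
python3 - <<'E'
from h import *
s=bot.read_state(); print(s["tool_pos"],s["tcp_rot"],s["width"])
d=cam("wrist"); save(d,"wrist4"); rects(d,(0,0,640,400),.043,.052,"w"); rects(d,(0,0,640,400),.012,.02,"slat")
E
```

```text
[ 0.52460827 -0.22281329  0.33912955] [ 3.11241518 -0.41006105  0.01236323] 0.6296561954804537
w c 642.4 -45.7 size 13.0 x 2.6 ang -15.8 z 0.0477 n 121
w c 553.8 -7.8 size 175.6 x 15.5 ang -10.3 z 0.0475 n 1354
w c 546.2 -67.6 size 160.0 x 61.6 ang -14.8 z 0.0489 n 9741
w c 523.3 -152.6 size 160.2 x 36.4 ang -15.1 z 0.0490 n 4434
w c 511.3 -208.9 size 68.7 x 0.1 ang -15.3 z 0.0473 n 71
w c 434.5 -173.7 size 12.6 x 2.0 ang 74.6 z 0.0477 n 63
w c 426.1 -147.2 size 31.9 x 2.2 ang 75.0 z 0.0475 n 164
w c 380.2 -242.4 size 24.8 x 6.0 ang -70.1 z 0.0472 n 112
slat c 744.0 14.8 size 50.8 x 20.7 ang -40.0 z 0.0157 n 439
slat c 619.4 -514.6 size 22.3 x 5.3 ang -10.1 z 0.0175 n 166
slat c 564.3 -499.9 size 88.5 x 4.0 ang -5.9 z 0.0165 n 659
slat c 523.6 -420.3 size 171.4 x 45.4 ang 1.3 z 0.0172 n 7856
slat c 642.3 -45.9 size 12.7 x 2.0 ang -14.4 z 0.0157 n 73
slat c 561.2 -9.0 size 159.4 x 10.5 ang -12.2 z 0.0162 n 796
slat c 490.1 -318.2 size 76.6 x 44.6 ang -7.0 z 0.0172 n 2898
slat c 511.1 -208.9 size 68.6 x 0.1 ang -15.3 z 0.0160 n 64
slat c 492.7 -96.4 size 36.5 x 1.5 ang 74.3 z 0.0151 n 94
slat c 425.2 -150.8 size 21.6 x 1.9 ang 74.0 z 0.0164 n 75
slat c 370.6 -231.7 size 52.0 x 9.8 ang -58.6 z 0.0161 n 137
```

View pics/wrist4.png

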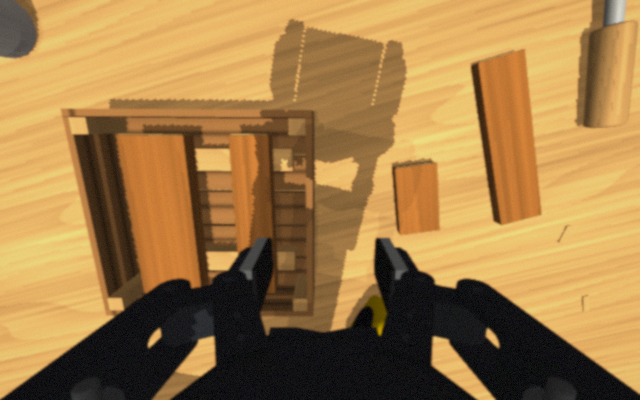

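drive_tool --claw '[62,62,62,62,62,62,62,62]' --pt "0 -0.08 0" --pt "0 -0.16 0" --pt "0 -0.24 0" --pt "0 -0.32 0" --pt "-0.002 -0.395 0" --pt "-0.002 -0.395 -0.07" --pt "-0.002 -0.395 -0.14" --pt "-0.002 -0.395 -0.2" --yaw '[0.03,0.06,0.092,0.092,0.092,0.092,0.092,0.092]'

```text
time: 16.33
tool_pos: [0.5214, -0.4212, 0.2326]
tcp_rot: [-3.141, -0.033, 0.001]
wrist_force: [0.2, -0.2, -1.0]
width: 0.725
grip_force: 0.0
```

```bash
python3 - <<'E'
from h import *
d=cam("wrist");s=bot.read_state(); print(s["tool_pos"],s["tcp_rot"],s["width"])
rects(d,(0,0,640,400),.012,.02,"slat")
E
```

```text
[ 0.51894798 -0.41858914  0.22491585] [-3.13308114 -0.0342799   0.01439157] 0.7247400393038123
slat c 634.7 -515.5 size 50.7 x 5.0 ang -0.8 z 0.0176 n 507
slat c 620.5 -579.5 size 100.0 x 49.7 ang 33.2 z 0.0164 n 1950
slat c 508.2 -208.3 size 203.6 x 18.4 ang -10.9 z 0.0161 n 3034
slat c 524.2 -420.6 size 169.5 x 44.2 ang 1.4 z 0.0171 n 15026
slat c 564.2 -500.0 size 87.8 x 2.2 ang -5.6 z 0.0169 n 594
slat c 497.7 -319.0 size 62.4 x 44.9 ang -6.6 z 0.0170 n 4695
slat c 425.2 -648.5 size 52.4 x 20.5 ang -86.5 z 0.0170 n 1358
```

drive_tool --claw '[62,62,62,62,25,25,25,25]' --pt "0.002 -0.001 -0.03" --pt "0.002 -0.001 -0.065" --pt "0.002 -0.001 -0.095" --pt "0.002 -0.001 -0.111" --pt "0.002 -0.001 -0.111" --pt "0.002 -0.001 -0.111" --pt "0.002 -0.001 -0.111" --pt "0.002 -0.001 -0.111" --yaw '[0,0,0,0,0,0,0,0]' --newtons 40

```text
time: 17.05
tool_pos: [0.5236, -0.4212, 0.1807]
tcp_rot: [3.14, 0.037, 0.003]
wrist_force: [0.1, 0.2, -1.4]
width: 0.498
grip_force: 43.0
```

drive_tool --claw '[25,25,25,25,25,25,25,25]' --pt "0 0 0.05" --pt "0 0 0.12" --pt "0 0.03 0.2" --pt "0 0.09 0.2" --pt "0 0.16 0.2" --pt "0 0.23 0.2" --pt "0 0.3 0.2" --pt "0 0.37 0.2" --yaw '[0,0,0.036,0.073,0.11,0.147,0.184,0.22]'

```text
time: 17.72
tool_pos: [0.5229, -0.2345, 0.2805]
tcp_rot: [2.939, 1.106, 0.003]
wrist_force: [0.2, 1.0, -1.2]
width: 0.498
grip_force: 43.1
```

drive_tool --claw '[25,25,25,25,25,25,25,25]' --pt "0 0.06 0" --pt "0.01 0.12 0" --pt "0.02 0.18 0" --pt "0.022 0.23 0" --pt "0.022 0.26 0" --pt "0.022 0.261 -0.02" --pt "0.022 0.261 -0.045" --pt "0.022 0.261 -0.06" --yaw '[0.036,0.073,0.11,0.147,0.18,0.188,0.188,0.188]'

```text
time: 18.38
tool_pos: [0.5336, -0.1056, 0.248]
tcp_rot: [-2.498, -1.906, 0.001]
wrist_force: [-0.4, -0.6, -1.9]
width: 0.496
grip_force: 43.1
```

```bash
python3 - <<'E'
from h import *
d=cam("top");s=bot.read_state(); print(s["tool_pos"],s["tcp_rot"],s["width"])
rects(d,(290,155,420,280),.072,.095,"top")
d=cam("wrist"); rects(d,(0,0,640,400),.072,.095,"w")
E
```

```text
[ 0.53270937 -0.10572181  0.24611987] [-2.49597041 -1.90316907  0.0043772 ] 0.4994704106057972
top c 550.1 -31.4 size 46.3 x 25.5 ang 0.9 z 0.0838 n 182
w c 541.2 -84.7 size 131.5 x 69.0 ang 65.1 z 0.0842 n 23251
```

drive_tool --claw '[25,25,25,25,25,25,58,58]' --pt "0 0 -0.01" --pt "0 0 -0.02" --pt "0 0 -0.03" --pt "0 0 -0.037" --pt "0 0 -0.041" --pt "0 0 -0.042" --pt "0 0 -0.042" --pt "0 0 -0.042" --yaw '[0,0,0,0,0,0,0,0]'

```text
time: 19.15
tool_pos: [0.5343, -0.1053, 0.2285]
tcp_rot: [2.496, 1.907, 0.001]
wrist_force: [-0.3, 0.1, 0.1]
width: 0.68
grip_force: 0.0
```

drive_tool --claw '[60,60,60,60,60,60,60,60]' --pt "0 0 0" --pt "0 0 0" --pt "0 0 0.03" --pt "0 0 0.1" --pt "0 0 0.18" --pt "0 0 0.26" --pt "-0.08 0 0.28" --pt "-0.16 0 0.28" --yaw '[0,0,0,0,0,0,0,0]'

```text
time: 19.82
tool_pos: [0.4563, -0.1059, 0.3742]
tcp_rot: [2.488, 1.904, 0.01]
wrist_force: [0.2, -0.7, 0.9]
width: 0.703
grip_force: 0.0
```

drive_tool --claw '[60,60,60,60]' --pt "0 -0.08 0" --pt "0 -0.16 0" --pt "0 -0.24 0" --pt "0 -0.32 0" --yaw '[0,0,0,0]'

```text
time: 20.15
tool_pos: [0.4534, -0.2665, 0.3691]
tcp_rot: [2.494, 1.908, 0.001]
wrist_force: [1.4, 0.3, 0.5]
width: 0.701
grip_force: 0.0
```

```bash
python3 - <<'E'
from h import *
d=cam("top");s=bot.read_state(); print(s["tool_pos"],s["width"]); save(d,"top9")
rects(d,(300,160,410,275),.060,.08,"slat"); rects(d,(300,160,410,275),.040,.052,"boards")
rects(d,(425,215,458,265),.006,.04,"stub"); rects(d,(150,180,215,265),.06,.1,"offcut")
E
```

```text
[ 0.45363177 -0.27263211  0.36941579] 0.7052013817333467
slat c 532.0 -104.6 size 170.9 x 44.1 ang 74.9 z 0.0633 n 1233
boards c 593.0 -80.1 size 59.9 x 58.7 ang 75.0 z 0.0469 n 596
boards c 570.1 -165.0 size 58.3 x 36.2 ang -15.3 z 0.0469 n 364
boards c 493.7 -53.2 size 59.9 x 57.3 ang 75.1 z 0.0473 n 599
boards c 470.7 -138.4 size 56.8 x 36.4 ang -14.7 z 0.0472 n 362
stub c 489.0 -311.2 size 74.9 x 33.1 ang -7.1 z 0.0145 n 285
offcut c 530.6 321.8 size 111.4 x 23.6 ang 5.1 z 0.0805 n 568
```

View pics/top9.png

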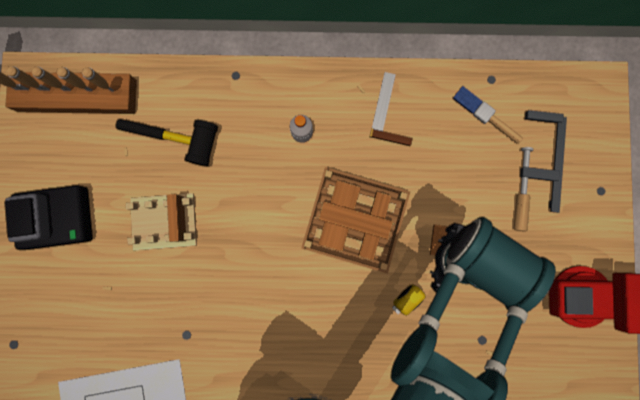

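The slat (about pixel 356,219) lies level across both boards in the middle of the crate. The stub at (440,238) is partly hidden by the gripper, and the other bystanders are where they started. Handing in.

```bash
python3 -c "
from workcell import bot
print(bot.finish_job())"
```

```text
the job is handed in; nothing more can be done
None
```

I handed the job in at about 20 s of robot time. The last camera check had board and batten flat on both bearers about 88 mm apart, the slat level across them within 2 mm of the crate's middle, and no bystander seen to have moved; the hand-in returned no verdict.

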